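Pack out a heatsink against its transistor bracket and hold it tight

TASK

In the open power supply, fill the gap between the black heatsink and the aluminium transistor bracket with spacer plates, stood upright on the tray floor face to face and centred on the bracket, adding plates until the heatsink, pushed towards the bracket, bears hard on them before its slotted feet stop it. Finish with the gripper holding the heatsink pressed against the stack with firm thumb pressure, about 15 N, and do not let go: the program ends while holding, so that a colleague can do up the screws. Keep unused plates well away from the gap, and leave everything else on the bench where it stands.

Things in the scene. Friction and masses are not known exactly. Their poses are not given: they have to be found in the camera images.
- tray: Chassis tray of an open bench power supply, fixed. x runs from the heatsink towards the transistor bracket (the way the heatsink is pushed), z up. Flat floor 10 mm above its origin, 13 mm above the bench. It reaches 110 mm behind the origin, 206 ahead, 105 to each side; lips 12 mm high over the floor, and at the far end a front panel 64 mm over the floor
- board: Circuit board with upright aluminium transistor bracket, fixed in the tray. Origin: bottom middle of the bracket's flat near face, on the tray floor; x away from the heatsink (tray x). Face 48 mm wide, 46 high; bracket and transistors are 11 mm deep (screw heads 13). The board, 150 mm wide, begins 20 mm behind the face; its parts reach 35 mm over the floor
- heatsink: Black finned heatsink. Origin: bottom middle of its flat face, on the tray floor; x towards the bracket. 48 mm wide, 38 deep (x -38 to 0), 58 high; low feet (6 mm with screws) stick out 21 mm each side, x -38 to -8. Slides along x only, 1 N friction, stays put; origin from 45 (rearmost) to 25 mm behind the tray's; starts within 4 mm of rearmost, gap to the bracket 24 to 42 mm
- spacer0: Loose aluminium spacer plate, one of four alike, 40 g: 8 mm thick (x), 62 mm long (y), 30 mm high (z), standing on its long edge on the 3 mm mat. Origin: middle of its underside
- spacer1: Loose aluminium spacer plate, one of four alike, 40 g: 8 mm thick (x), 62 mm long (y), 30 mm high (z), standing on its long edge on the 3 mm mat. Origin: middle of its underside
- spacer2: Loose aluminium spacer plate, one of four alike, 40 g: 8 mm thick (x), 62 mm long (y), 30 mm high (z), standing on its long edge on the 3 mm mat. Origin: middle of its underside
- spacer3: Loose aluminium spacer plate, one of four alike, 40 g: 8 mm thick (x), 62 mm long (y), 30 mm high (z), standing on its long edge on the 3 mm mat. Origin: middle of its underside
- spool: Bystander to be left alone: solder reel, upright, 54 mm diameter, 48 mm tall. Origin: at its underside
- flux: Bystander to be left alone: flux jar, 42 mm diameter, 40 mm tall. Origin: at its underside
- alcohol: Bystander to be left alone: bottle, 44 mm diameter, 100 mm tall. Origin: at its underside
- driver: Bystander to be left alone: screwdriver lying on the mat, 160 mm long. Origin: at its underside
- organiser: Bystander to be left alone: open clear parts box, 90 x 130 x 35 mm. Origin: at its underside
- brush: Bystander to be left alone: brush lying on the mat, 150 mm long. Origin: at its underside
- cutters: Bystander to be left alone: side cutters lying on the mat, about 125 mm long. Origin: at its underside
Things that resemble listed ones, but are neither listed nor needed, are in the scene too. What is shaped like the spacer3 but yellow is not meant.

How it is judged (in metres and radians):
At the end, for the whole second after the job is handed in: Fingers push the still heatsink (over 4 N); spacers bear on bracket (5-40 N) and heatsink (over 5 N), upright and square within 8 deg, on the floor, centred within 12 mm; unused ones 90 mm from the bracket; bystanders moved under 25 mm ((contact force between board and spacer0 above 5 N or contact force between board and spacer1 above 5 N or contact force between board and spacer2 above 5 N or contact force between board and spacer3 above 5 N) and (contact force between heatsink and spacer0 above 5 N or contact force between heatsink and spacer1 above 5 N or contact force between heatsink and spacer2 above 5 N or contact force between heatsink and spacer3 above 5 N) and contact force between board and spacer0 below 40 N and contact force between board and spacer1 below 40 N and contact force between board and spacer2 below 40 N and contact force between board and spacer3 below 40 N and contact force between the fingers and heatsink above 4 N and linear speed of heatsink below 0.005 m/s and ((angle between the x axis of spacer0 and the x axis of board, either way round below 0.14 rad and angle between spacer0's own z axis and vertical below 0.14 rad and y of spacer0 in the frame of board between -0.012 and 0.012 m and z of spacer0 in the frame of board below 0.004 m and x of spacer0 in the frame of board below 0 m and x of spacer0 in the frame of heatsink above 0 m) or horizontal distance between spacer0 and board above 0.09 m) and ((angle between the x axis of spacer1 and the x axis of board, either way round below 0.14 rad and angle between spacer1's own z axis and vertical below 0.14 rad and y of spacer1 in the frame of board between -0.012 and 0.012 m and z of spacer1 in the frame of board below 0.004 m and x of spacer1 in the frame of board below 0 m and x of spacer1 in the frame of heatsink above 0 m) or horizontal distance between spacer1 and board above 0.09 m) and ((angle between the x axis of spacer2 and the x axis of board, either way round below 0.14 rad and angle between spacer2's own z axis and vertical below 0.14 rad and y of spacer2 in the frame of board between -0.012 and 0.012 m and z of spacer2 in the frame of board below 0.004 m and x of spacer2 in the frame of board below 0 m and x of spacer2 in the frame of heatsink above 0 m) or horizontal distance between spacer2 and board above 0.09 m) and ((angle between the x axis of spacer3 and the x axis of board, either way round below 0.14 rad and angle between spacer3's own z axis and vertical below 0.14 rad and y of spacer3 in the frame of board between -0.012 and 0.012 m and z of spacer3 in the frame of board below 0.004 m and x of spacer3 in the frame of board below 0 m and x of spacer3 in the frame of heatsink above 0 m) or horizontal distance between spacer3 and board above 0.09 m) and distance of each of spool, flux, alcohol, driver, organiser, brush, cutters from where it was at the start of the episode below 0.025 m); the arm keeps its last pose, push and grip.
It fails at once if a bystander was knocked away or over (distance of any of spool, flux, alcohol, driver, organiser, brush, cutters from where it was at the start of the episode above 0.04 m).
It fails at once if the bracket was pushed with more than 80 N (contact force between board and anything else above 80 N).
It also fails if it takes over 72 s, if anything falls off the work surface, if the arm or the gripper's body presses on something with over 40 N, if the wrist force passes 120 N, or if a joint passes its speed limit or range.

ROBOT

A 6-joint arm with a two-finger parallel gripper is mounted at the origin on the work surface. World frame = base frame: x ahead of the robot, y to its left, z up, the work surface at z = 0. Lengths are in m, angles in degrees, forces in N, time in s.
With the tool pointing down it reaches from about 0.25 to 0.775 m from the base axis. Payload 4 kg.
Tool frame: the origin (TCP) lies midway between the tips of the shut fingers; the grasp point (between the pads) lies 19 mm behind it; z points along the fingers, y is the line along which they close (so a half turn about z gives the same grasp; the last joint's range is limited). The gripper opens to 85 mm and grips with 20 to 120 N. Pads are 22 mm wide; open, the fingers measure 114 mm over their backs; the gripper's body (76 mm by 85 mm) begins 54 mm behind the grasp point. The pads swing forward as they close: fully open they stand 13 mm farther back than shut.
Start: joints at [-82.97, 4.996, 78.535, -0, 96.463, -5.907], TCP at [0.123, -0.536, 0.231] pointing down, gripper open.
Joint ranges: [-177.83, 177.83], [-43.37, 116.18], [15.69, 146.23], [-61.86, 241.86], [9.47, 152.12], [-147.06, 147.06]. Speed limits (degrees/s): [159.86, 159.86, 180, 180, 180, 180].

INTERFACE

Orientations are given as a 3x3 rotation matrix whose columns are the frame's x, y, z axes.
In Python, from cell import state, imaging, ticket gives the robot as it stands. The module is installed in compiled form; this text tells all that it offers.
- The arm moves only by the shell command python3 -m handwheel 'ROWS'. ROWS is a JSON object whose one key "deltas" holds a list that holds one entry, the list of rows, each a list of 7 numbers: the opening, from -1 (shut) to 1 (fully open), then the shift along the tool's x, y, z in m, then the turn, a rotation vector about the tool's x, y, z in rad. A call has 1 to 12 rows; each row is the pose to reach, as a shift and turn from the pose commanded when the call began, along the tool's axes at that moment; what a row does not reach only later rows make up. A row lasts 1/8 s, in which the tool goes at most 62.5 mm and 10.7 degrees, less where a joint would pass 70% of its speed; a pose out of reach is approached as far as the arm can. A call with a gripper value outside its range is refused whole. The fingers move at their own pace and stop on an object; the grip force is fixed at half the most. Time passes only in rows, so rows that repeat a pose let the fingers close. It gives the time, the measured TCP pose, the force, the opening and the grip force at its end, in the units of the state.
- state(): the state, without advancing time (a new reading comes with each control period).
- imaging.snapshot(name): name is "scene" or "top"; returns the picture (420x560x3 uint8, red, green, blue); there is no depth.
- imaging.camera_params(name): a dict with "fov_y" (degrees; the focal length in pixels is half the picture's height over the tangent of half this angle, whatever the lens; pixels are square), "cx", "cy" (the principal point, pixels), "k1" (the pictures are not rectified: a ray, as slopes to the right and down, at radius r is drawn at 1 + k1 r^2 times it, then the intrinsics apply), "cam_to_world" (4x4, takes a point from camera to world coordinates). Camera axes: x right, y up, looking along -z (the intrinsics and any distortion apply to the point x, -y, -z); pixel columns grow to the right and rows downward; lengths in m; the calibration is good to about 2 mm. A picture is of the moment at which its call begins. camera_params takes no time and is no camera call.
- ticket.sign_off(): hands the job in; it is judged then, once.
The state is a dict: "time": time; "joint_positions": joint angles; "qvel": joint speeds; "tau": joint torques, N m; "tool_pos": TCP position; "tcp_rot": TCP orientation; "ft_force": force on the tool from outside, world axes, zero at the start; "ft_torque": the same for the moment, N m; "finger_gap": opening from 0.0 (shut) to 1.0 (fully open); "grip_force": force on a finger pad.
Only numpy, scipy, OpenCV 4.12 (cv2) and the standard library are available. Lean on these libraries where they do the work, as an engineer would, in place of code of your own. Each camera call takes 0.05 s, during which the arm holds its last target. There are 200 camera calls.

## Working session

There is one attempt and no reset: what is moved stays moved. The work goes in short steps, Python scripts to look and compute and a shell command to move; the robot and the scene stay as the last step left them, time stands still between calls to the robot, and variables do not carry over. Pictures are saved under pics/ and viewed, at most 14 in all, crops included, and the job is handed in when it is done.

```bash
mkdir -p pics; python3 - <<'E'
from cell import state, imaging
import cv2
for n in("top","scene"):
    cv2.imwrite(f"pics/{n}0.png",cv2.resize(imaging.snapshot(n)[:,:,::-1],(800,600),interpolation=cv2.INTER_CUBIC))
    print(imaging.camera_params(n))
print(state())
E
```

```text
{'fov_y': 55.54272570389867, 'cx': 285.5165835711796, 'cy': 211.60324278312956, 'k1': -0.09298014902370547, 'cam_to_world': array([[ 0.02597649,  0.99532223, -0.09305314,  0.4323238 ],
       [-0.99960868,  0.02682874,  0.0079193 ,  0.07772797],
       [ 0.01037875,  0.09281101,  0.99562965,  1.16696531],
       [ 0.        ,  0.        ,  0.        ,  1.        ]])}
{'fov_y': 53.50358572019935, 'cx': 278.103464246972, 'cy': 214.1397673459198, 'k1': -0.07749270235275456, 'cam_to_world': array([[ 0.7494018 , -0.40939927,  0.52037408,  1.07690627],
       [ 0.66180037,  0.48739501, -0.5696195 , -0.52920418],
       [-0.02042593,  0.77125763,  0.63619529,  0.72628555],
       [ 0.        ,  0.        ,  0.        ,  1.        ]])}
{'time': 0.1, 'joint_positions': array([-8.29675141e+01,  5.03876587e+00,  7.86180968e+01,  1.04136888e-03,
        9.64642180e+01, -5.90837443e+00]), 'qvel': array([-0.03951726, -0.09423337, -0.13222351, -0.02083097, -0.09906921,
        0.01479765]), 'tau': array([ 1.92888176e-03, -3.53014505e+01, -3.14218605e+01, -1.80558418e-04,
        7.95282482e-03, -1.01306449e-05]), 'tool_pos': array([ 0.12310323, -0.5355724 ,  0.23020126]), 'tcp_rot': array([[ 9.74601310e-01,  2.23946930e-01, -2.40806192e-04],
       [ 2.23946936e-01, -9.74599077e-01,  2.09956686e-03],
       [ 2.35502061e-04, -2.10016842e-03, -9.99997767e-01]]), 'ft_force': array([-0.0945674 ,  0.65271113, -0.91218687]), 'ft_torque': array([ 0.02882155, -0.00577237, -0.00632666]), 'grip_force': 0.0, 'finger_gap': 1.0032308549714974}
```

View pics/top0.png

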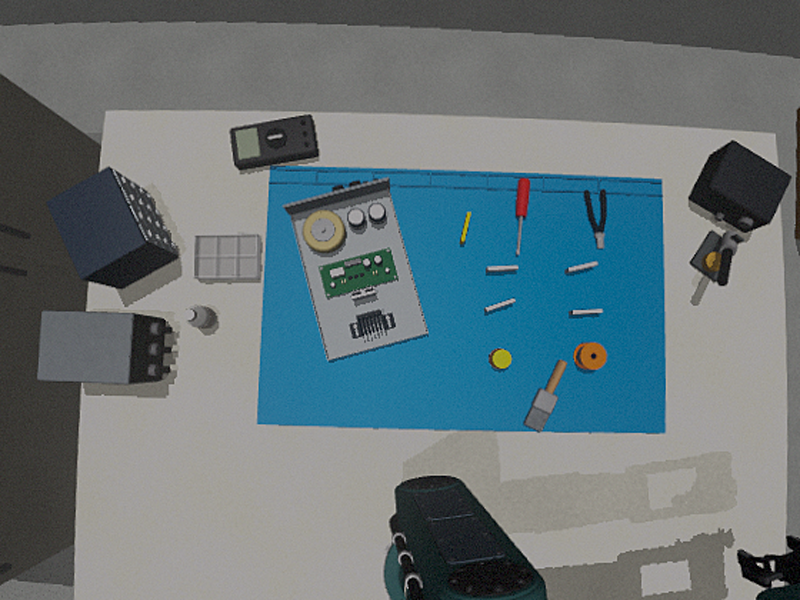

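View pics/scene0.png

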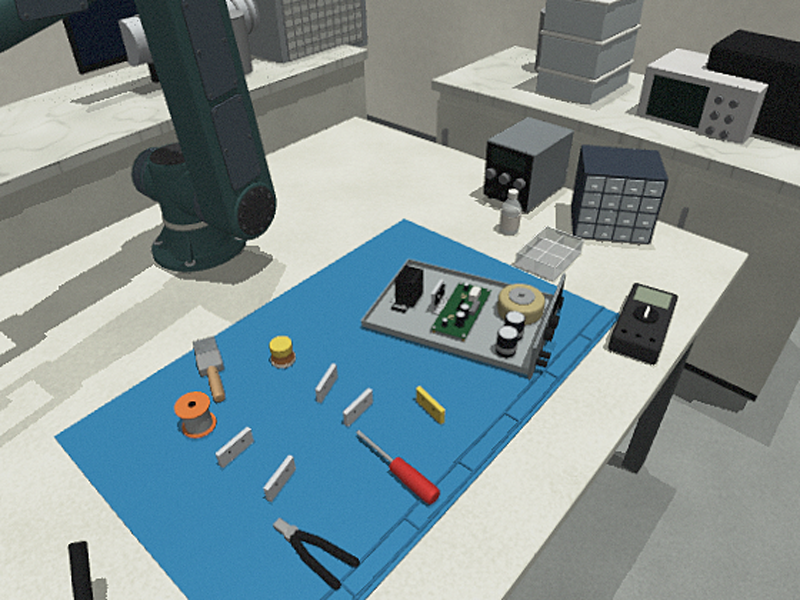

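Top view (800x600 scale): the tray runs from (330,360) to (390,185), with the heatsink at (372,325) and the bracket at (363,295). The four bare plates are at (503,268), (582,267), (500,305) and (587,312); the yellow decoy is at (466,228). I'll take crops for accurate points.

```bash
cat > h.py <<'E'
import numpy as np, cv2
from cell import imaging,state
def cam(n):
    p=imaging.camera_params(n); f=210/np.tan(np.radians(p["fov_y"]/2))
    K=np.array([[f,0,p["cx"]],[0,f,p["cy"]],[0,0,1]]); T=np.array(p["cam_to_world"])@np.diag([1,-1,-1,1.])
    return K,np.array([p["k1"],0,0,0]),T
def proj(n,P):
    K,d,T=cam(n); W=np.linalg.inv(T)
    return cv2.projectPoints(np.atleast_2d(np.float64(P)),cv2.Rodrigues(W[:3,:3])[0],W[:3,3],K,d)[0][:,0]
def unproj(n,uv,z):
    K,d,T=cam(n); q=cv2.undistortPoints(np.float64(uv).reshape(-1,1,2),K,d)[:,0]
    r=np.c_[q,np.ones(len(q))]@T[:3,:3].T
    return T[:3,3]+r*((z-T[2,3])/r[:,2])[:,None]
def crop(n,x,y,w,h,s,name):
    im=imaging.snapshot(n)[y:y+h,x:x+w,::-1]
    cv2.imwrite(f"pics/{name}.png",cv2.resize(im,None,fx=s,fy=s,interpolation=cv2.INTER_CUBIC)); 
E
python3 - <<'E'
from h import *
crop("top",195,120,110,140,4,"toptray")
crop("scene",245,175,160,100,5,"sctray")
# plates: bright, unsaturated on blue mat
im=imaging.snapshot("top").astype(int); 
m=((im.min(2)>110)).astype(np.uint8); m[:,:320]=0;m[:170]=0;m[235:]=0;m[:,450:]=0
n,l,s,c=cv2.connectedComponentsWithStats(m)
for i in range(1,n):
    if s[i,4]<15: continue
    ys,xs=np.nonzero(l==i)
    P=unproj("top",np.c_[xs,ys],0.033)[:,:2]; r=cv2.minAreaRect(np.float32(P)*1000)
    u,S,v=np.linalg.svd(P-P.mean(0)); print(s[i,4],c[i],P.mean(0).round(4),r[1],np.degrees(np.arctan2(v[0,1],v[0,0])).round(1))
E
```

```text
60 [407.76666667 186.        ] [ 0.6227 -0.285 ] (8.874361991882324, 59.60647201538086) -75.8
55 [351.         186.90909091] [ 0.615  -0.1184] (5.839906692504883, 61.15871810913086) -85.7
57 [349.75438596 212.73684211] [ 0.54   -0.1155] (7.2579216957092285, 60.48832321166992) 110.4
54 [410.83333333 217.55555556] [ 0.5308 -0.2936] (6.849426746368408, 59.76113510131836) 94.9
```

View pics/toptray.png

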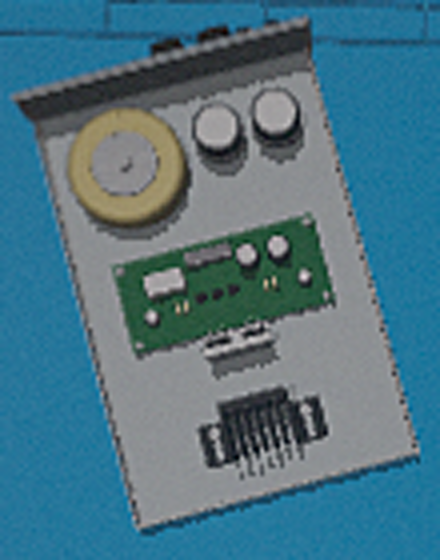

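View pics/sctray.png

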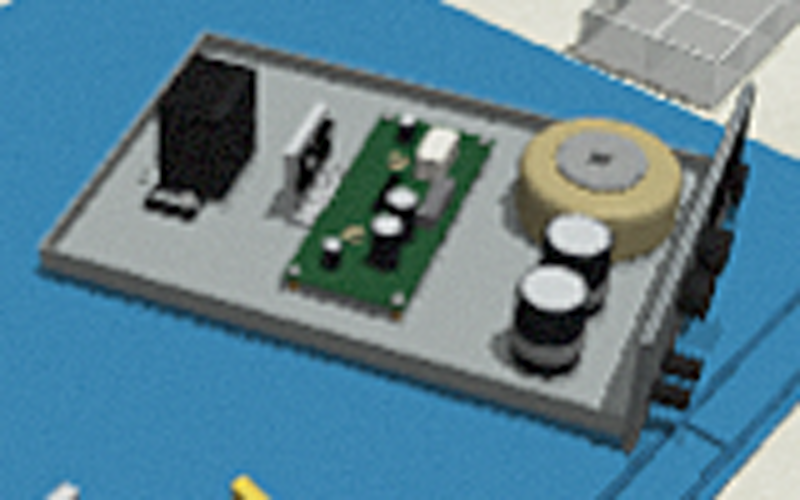

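The top crop shows the tray's rear lip corners at (140,525) and (418,457), the heatsink's front top edge at (219,404)–(287,387), and the bracket's top near edge at (206,357)–(274,341). The scene crop shows the lip corners at (207,37) and (42,252), the heatsink top at (205,57), (257,68), (222,110) and (160,97), and the bracket top at (322,103)–(287,155). I'll fit a joint model to these.

```bash
cat > fit.py <<'E'
from h import *
from scipy.optimize import least_squares
T=lambda u,v:((u+.5)/4-.5+195,(v+.5)/4-.5+120); S=lambda u,v:((u+.5)/5-.5+245,(v+.5)/5-.5+175)
# kind,(x,y,z)
O=[("top",T(140,525),'t',-.110,.105,.022),("top",T(418,457),'t',-.110,-.105,.022),
("top",T(15,97),'t',.206,.105,.074),("top",T(308,20),'t',.206,-.105,.074),
("top",T(219,404),'h',0,.024,.068),("top",T(287,387),'h',0,-.024,.068),
("top",T(206,357),'b',0,.024,.056),("top",T(274,341),'b',0,-.024,.056),
("scene",S(207,37),'t',-.110,.105,.022),("scene",S(42,252),'t',-.110,-.105,.022),
("scene",S(205,57),'h',-.038,.024,.068),("scene",S(257,68),'h',0,.024,.068),("scene",S(222,110),'h',0,-.024,.068),("scene",S(160,97),'h',-.038,-.024,.068),
("scene",S(322,103),'b',0,.024,.056),("scene",S(287,155),'b',0,-.024,.056)]
def pts(p):
    x,y,a,h,b,by=p; c,s=np.cos(a),np.sin(a); out=[]
    for n,uv,k,X,Y,Z in O:
        X+={'t':0,'h':h,'b':b}[k]; Y+=by*(k=='b')
        out.append((x+c*X-s*Y,y+s*X+c*Y,Z+.003))
    return np.array(out)
def res(p):
    P=pts(p); return np.concatenate([proj(o[0],P[i])[0]-o[1] for i,o in enumerate(O)])
r=least_squares(res,[.5,.14,.2,-.04,0,0],loss='soft_l1',x_scale=[.01,.01,.1,.01,.01,.01])
print(r.x.round(4),"yaw",np.degrees(r.x[2]),"gap",r.x[4]-r.x[3]); print(res(r.x).reshape(-1,2).round(1).tolist())
x,y,a=r.x[:3]; R=np.array([[np.cos(a),-np.sin(a)],[np.sin(a),np.cos(a)]])
print("bracket",R@[r.x[4],r.x[5]]+[x,y],"hs",R@[r.x[3],0]+[x,y])
E
python3 fit.py
python3 - <<'E'
from h import *
# scene-camera plate estimate: project plates' top centre vs bright top? print predicted pixels
for p in [(.6227,-.285),(.615,-.1184),(.54,-.1155),(.5308,-.2936)]: print(proj("scene",[*p,.033]).round(1), proj("top",[*p,.033]).round(1))
E
```

```text
[ 0.5541  0.1582  0.287  -0.0417 -0.0065 -0.    ] yaw 16.446062912425464 gap 0.035167789175690065
[[-1.0, 1.2], [0.6, -0.8], [0.4, -1.3], [-0.4, -0.9], [-0.6, -0.1], [-0.7, -0.3], [-0.1, -0.2], [-0.5, -0.5], [-0.3, -1.1], [-0.7, -1.2], [-2.2, -0.8], [0.4, 0.3], [0.1, 2.0], [-0.7, 1.0], [-0.5, 0.1], [-0.4, -0.0]]
bracket [0.54778023 0.15633033] hs [0.51404495 0.14639531]
[[194.9 330.3]] [[407.8 186. ]]
[[250.8 280.1]] [[351.  186.9]]
[[228.4 263.4]] [[349.8 212.7]]
[[163.3 308.3]] [[410.8 217.6]]
```

```bash
sed -i '/^("top",T(15,97)/d; s/^("scene",S(205,57).*$/("scene",S(257,68),"h",0,.024,.068),/' fit.py; python3 fit.py
python3 - <<'E'
from h import *
# edge lines of plates in scene: bright mask components, report centre of top-ish? overlay both predictions
s=state(); print(np.degrees(np.arctan2(s["tcp_rot"][1,1],s["tcp_rot"][0,1])))
for a in (16.,):
  pass
pl=[(.6227,-.285,-75.8),(.615,-.1184,-85.7),(.54,-.1155,-69.6),(.5308,-.2936,-85.1)]
im=imaging.snapshot("scene")[:,:,::-1].copy()
c=im[225:355,140:275]; k=4.5; c=cv2.resize(c,None,fx=k,fy=k,interpolation=cv2.INTER_CUBIC)
for x,y,a in pl:
  u=np.array([np.cos(np.radians(a)),np.sin(np.radians(a))]); v=np.array([-u[1],u[0]])
  P=np.array([[*(np.array([x,y])+sx*.031*u+sy*.004*v),z] for z in(.033,.003) for sx,sy in((1,1),(1,-1),(-1,-1),(-1,1))])
  q=(proj("scene",P)-[140,225]+.5)*k
  for j in(0,4): cv2.polylines(c,[np.int32(q[j:j+4])],True,(0,0,255),1)
cv2.imwrite("pics/ov.png",c)
E
```

```text
[ 0.5564  0.1571  0.2831 -0.0446 -0.0085  0.0017] yaw 16.217985206258273 gap 0.03607617757305749
[[-0.7, 0.3], [0.9, -1.4], [0.1, 0.1], [-0.1, -0.1], [-0.1, -0.2], [-0.5, -0.5], [0.2, -0.7], [-0.4, -0.7], [-0.1, 0.6], [-0.4, 0.1], [-0.4, -0.0]]
bracket [0.54777462 0.15633068] hs [0.51360382 0.14463981]
-77.0629160652568
```

View pics/ov.png

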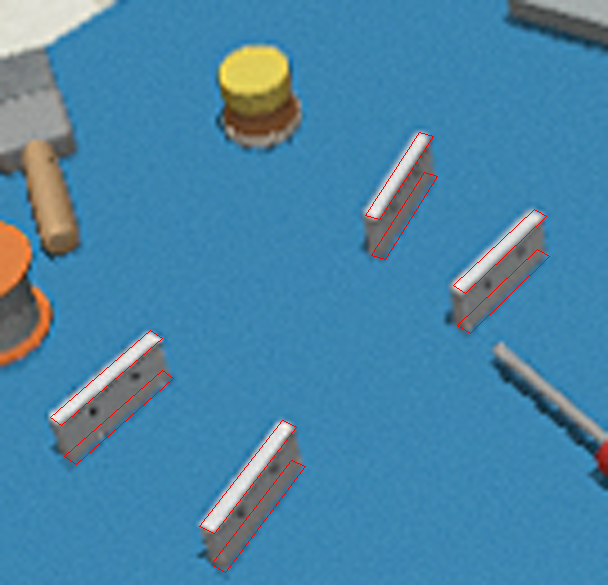

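The overlay lines up with the tops of all four plates to about 1 px. The gap is about 36 mm with the heatsink near its rearmost position, so at the foremost stop it would be about 16–18.5 mm. Three plates (24 mm) are therefore needed. I'll start with the plate at (0.615, -0.118).

```bash
cat >> h.py <<'E'
from scipy.spatial.transform import Rotation as Ro
def go(x,y,z,phi,frm=None):
    "delta row from current pose (or from given (x,y,z,phi)) to the target, tool down, tool x at phi deg"
    M=lambda a:np.array([[np.cos(a),np.sin(a),0],[np.sin(a),-np.cos(a),0],[0,0,-1]])
    if frm is None: s=state(); p,R=s["tool_pos"],s["tcp_rot"]
    else: p,R=np.array(frm[:3]),M(np.radians(frm[3]))
    print((R.T@(np.array([x,y,z])-p)).round(4).tolist(), Ro.from_matrix(R.T@M(np.radians(phi))).as_rotvec().round(4).tolist())
E
python3 -c "
from h import *
go(.615,-.1184,.10,4.3); go(.615,-.1184,.006,4.3)"
```

```text
[0.5729, -0.2967, 0.1312] [-0.0007, -0.0, 0.1508]
[0.5728, -0.2966, 0.2252] [-0.0007, -0.0, 0.1508]
```

```bash
python3 -m handwheel '{"deltas":[[[1,0.573,-0.297,0.13,0,0,0.15],[1,0.573,-0.297,0.13,0,0,0.15],[1,0.573,-0.297,0.13,0,0,0.15],[1,0.573,-0.297,0.13,0,0,0.15],[1,0.573,-0.297,0.13,0,0,0.15],[1,0.573,-0.297,0.13,0,0,0.15],[1,0.573,-0.297,0.13,0,0,0.15],[1,0.573,-0.297,0.13,0,0,0.15],[1,0.573,-0.297,0.13,0,0,0.15],[1,0.573,-0.297,0.13,0,0,0.15],[1,0.573,-0.297,0.13,0,0,0.15],[1,0.573,-0.297,0.13,0,0,0.15]]]}'; python3 -c "
from h import *
go(.615,-.1184,.006,4.3)"
```

```text
time: 1.8
tool_pos: [0.6159, -0.1162, 0.0998]
tcp_rot: [[0.997, 0.079, -0.002], [0.079, -0.997, 0.001], [-0.002, -0.001, -1.0]]
ft_force: [-0.2, 0.5, -0.3]
finger_gap: 0.998
grip_force: 0.0
[-0.0008, 0.0023, 0.0938] [-0.0009, 0.0019, 0.0044]
```

```bash
python3 -m handwheel '{"deltas":[[[1,-0.001,0.002,0.05,0,0,0],[1,-0.001,0.002,0.09,0,0,0],[1,-0.001,0.002,0.094,0,0,0],[-1,-0.001,0.002,0.094,0,0,0],[-1,-0.001,0.002,0.094,0,0,0],[-1,-0.001,0.002,0.094,0,0,0],[-1,-0.001,0.002,0.094,0,0,0],[-1,-0.001,0.002,0.094,0,0,0]]]}'; python3 -c "
from h import *
crop('scene',200,190,110,110,5,'g1')
"
```

```text
time: 2.8
tool_pos: [0.6162, -0.1212, 0.0105]
tcp_rot: [[0.997, 0.076, 0.005], [0.076, -0.997, -0.002], [0.005, 0.002, -1.0]]
ft_force: [-0.0, -0.9, 5.9]
finger_gap: 0.706
grip_force: 65.2
```

View pics/g1.png

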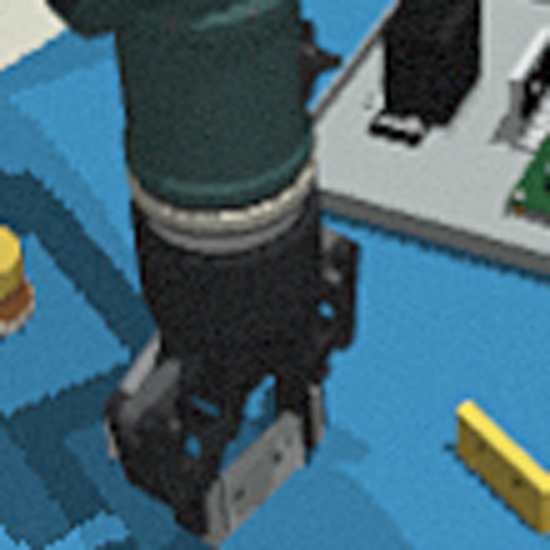

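The plate is held across its ends and upright (scene crop, plate at about (255,480)). Next I'll lift and compare the commanded and measured poses.

```bash
python3 -m handwheel '{"deltas":[[[-1,0,0,-0.05,0,0,0],[-1,0,0,-0.1,0,0,0],[-1,0,0,-0.12,0,0,0],[-1,0,0,-0.12,0,0,0],[-1,0,0,-0.12,0,0,0]]]}'; python3 -c "
from h import *
go(.5478-.013*np.cos(.283),.1563-.013*np.sin(.283),.12,16.2);go(.5478-.013*np.cos(.283),.1563-.013*np.sin(.283),.03,16.2)"
```

```text
time: 3.48
tool_pos: [0.6129, -0.12, 0.1244]
tcp_rot: [[0.997, 0.076, -0.005], [0.076, -0.997, 0.001], [-0.004, -0.002, -1.0]]
ft_force: [0.5, -0.4, -1.4]
finger_gap: 0.705
grip_force: 65.0
[-0.0567, -0.2777, 0.0051] [-0.002, 0.0043, -0.2069]
[-0.0563, -0.2776, 0.0951] [-0.002, 0.0043, -0.2069]
```

```bash
python3 -m handwheel '{"deltas":[[[-1,-0.056,-0.276,0.005,0,0.004,-0.207],[-1,-0.056,-0.276,0.005,0,0.004,-0.207],[-1,-0.056,-0.276,0.005,0,0.004,-0.207],[-1,-0.056,-0.276,0.005,0,0.004,-0.207],[-1,-0.056,-0.276,0.005,0,0.004,-0.207],[-1,-0.056,-0.276,0.005,0,0.004,-0.207],[-1,-0.056,-0.276,0.005,0,0.004,-0.207]]]}'; python3 -c "
from h import *
go(.5478-.013*np.cos(.283),.1563-.0015-.013*np.sin(.283),.03,16.2)
crop('top',230,190,70,55,8,'a1')"
```

```text
time: 4.35
tool_pos: [0.5368, 0.1499, 0.1204]
tcp_rot: [[0.96, 0.279, 0.001], [0.279, -0.96, -0.001], [0.001, 0.001, -1.0]]
ft_force: [-0.5, 0.4, -0.6]
finger_gap: 0.705
grip_force: 65.1
[-0.0011, -0.0017, 0.0903] [0.0009, -0.0005, -0.0]
```

View pics/a1.png

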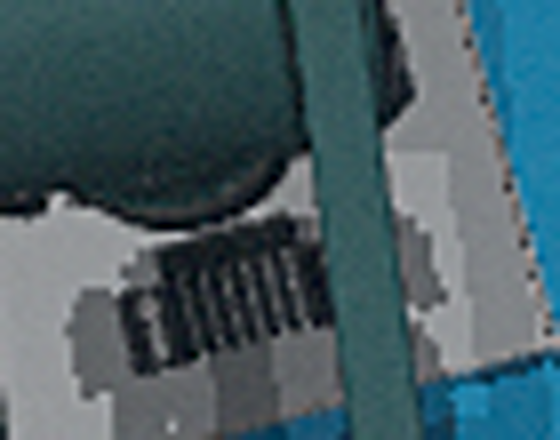

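The top view is blocked by the arm and only shows the heatsink fins at about (230,290). I'll lower partway, with the force as a guard, and look from the scene camera.

```bash
python3 -m handwheel '{"deltas":[[[-1,-0.001,-0.002,0.03,0,0,0],[-1,-0.001,-0.002,0.05,0,0,0],[-1,-0.001,-0.002,0.07,0,0,0],[-1,-0.001,-0.002,0.08,0,0,0],[-1,-0.001,-0.002,0.083,0,0,0],[-1,-0.001,-0.002,0.083,0,0,0]]]}'; python3 -c "
from h import *
crop('scene',255,165,80,60,8,'s1')"
```

```text
time: 5.15
tool_pos: [0.5368, 0.1519, 0.0397]
tcp_rot: [[0.96, 0.278, 0.005], [0.278, -0.96, 0.001], [0.005, 0.001, -1.0]]
ft_force: [1.4, -0.1, -0.2]
finger_gap: 0.702
grip_force: 65.1
```

View pics/s1.png

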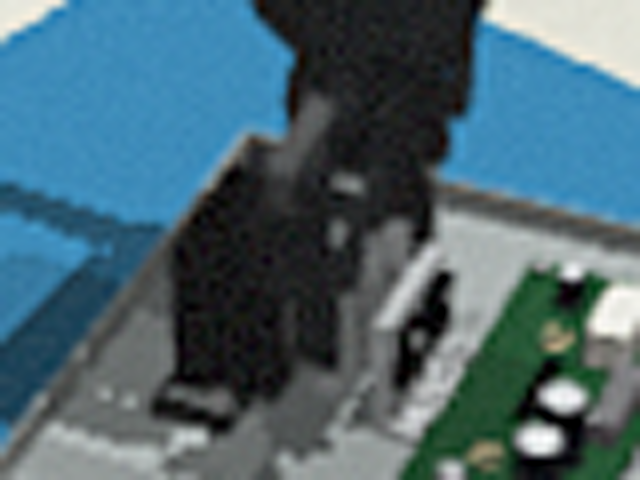

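The plate (about (350,320)) hangs between the heatsink and the bracket (about (390,310)) with clearance on both sides. I'll lower it almost to the floor and feel forward for the bracket.

```bash
python3 -m handwheel '{"deltas":[[[-1,0,0,0.01,0,0,0],[-1,0,0,0.016,0,0,0],[-1,0.003,0,0.017,0,0,0],[-1,0.005,0,0.017,0,0,0],[-1,0.006,0,0.017,0,0,0],[-1,0.006,0,0.017,0,0,0]]]}';
```

```text
time: 5.95
tool_pos: [0.5424, 0.154, 0.0225]
tcp_rot: [[0.96, 0.279, 0.004], [0.279, -0.96, 0.001], [0.004, 0.001, -1.0]]
ft_force: [0.1, -0.7, -0.4]
finger_gap: 0.707
grip_force: 65.1
```

```bash
python3 -m handwheel '{"deltas":[[[-1,0.001,0,0,0,0,0],[-1,0.002,0,0,0,0,0],[-1,0.002,0,0,0,0,0]]]}';python3 -m handwheel '{"deltas":[[[-1,0.001,0,0,0,0,0],[-1,0.0015,0,0,0,0,0],[-1,0.0015,0,0,0,0,0]]]}';
```

```text
time: 6.32
tool_pos: [0.5438, 0.1545, 0.0222]
tcp_rot: [[0.96, 0.279, 0.003], [0.279, -0.96, 0.0], [0.003, 0.0, -1.0]]
ft_force: [-0.9, -0.0, 0.2]
finger_gap: 0.703
grip_force: 65.2
time: 6.7
tool_pos: [0.5439, 0.1545, 0.0217]
tcp_rot: [[0.96, 0.279, -0.0], [0.279, -0.96, -0.0], [-0.0, 0.0, -1.0]]
ft_force: [-5.2, -1.2, 1.7]
finger_gap: 0.705
grip_force: 65.4
```

Contact with the bracket is felt at TCP x ≈ 0.544. I'll back off slightly and set the plate down.

```bash
python3 -m handwheel '{"deltas":[[[-1,-0.002,0,0,0,0,0],[-1,-0.002,0,0.001,0,0,0],[-1,-0.002,0,0.002,0,0,0],[-1,-0.002,0,0.002,0,0,0]]]}';python3 -m handwheel '{"deltas":[[[-1,0,0,0.001,0,0,0],[-1,0,0,0.0015,0,0,0],[-1,0,0,0.0015,0,0,0]]]}'
```

```text
time: 7.2
tool_pos: [0.5439, 0.1545, 0.0205]
tcp_rot: [[0.96, 0.279, 0.005], [0.279, -0.96, 0.001], [0.005, 0.001, -1.0]]
ft_force: [-2.4, -0.6, 1.3]
finger_gap: 0.703
grip_force: 65.3
time: 7.58
tool_pos: [0.5439, 0.1545, 0.0204]
tcp_rot: [[0.96, 0.279, 0.005], [0.279, -0.96, 0.001], [0.005, 0.001, -1.0]]
ft_force: [-4.4, -1.6, 7.6]
finger_gap: 0.704
grip_force: 65.9
```

```bash
python3 -m handwheel '{"deltas":[[[1,0,0,0,0,0,0],[1,0,0,0,0,0,0],[1,0,0,0,0,0,0],[1,0,0,-0.03,0,0,0],[1,0,0,-0.08,0,0,0],[1,0,0,-0.1,0,0,0],[1,0,0,-0.1,0,0,0]]]}'; python3 -c "
from h import *
f=np.radians(20.4);P=np.array([.54,-.1155-.002]); Q=P-.0055*np.array([np.cos(f),np.sin(f)]);print(Q)
go(*Q,.10,20.4);go(*Q,.006,20.4)"
```

```text
time: 8.45
tool_pos: [0.5448, 0.1546, 0.1211]
tcp_rot: [[0.96, 0.279, 0.009], [0.279, -0.96, 0.002], [0.009, 0.001, -1.0]]
ft_force: [0.4, -0.5, -0.4]
finger_gap: 0.997
grip_force: 0.0
[ 0.53484495 -0.11941715]
[-0.0862, 0.2604, 0.0206] [0.0014, -0.0091, -0.0733]
[-0.087, 0.2603, 0.1146] [0.0014, -0.0091, -0.0733]
```

```bash
python3 -m handwheel '{"deltas":[[[1,-0.086,0.26,0.02,0,-0.009,-0.073],[1,-0.086,0.26,0.02,0,-0.009,-0.073],[1,-0.086,0.26,0.02,0,-0.009,-0.073],[1,-0.086,0.26,0.02,0,-0.009,-0.073],[1,-0.086,0.26,0.02,0,-0.009,-0.073],[1,-0.086,0.26,0.02,0,-0.009,-0.073]]]}'; python3 -c "
from h import *
crop('top',230,170,70,75,8,'p1')
go(.5348,-.1194,.006,20.4)"
```

```text
time: 9.2
tool_pos: [0.5319, -0.1208, 0.0961]
tcp_rot: [[0.939, 0.345, -0.008], [0.345, -0.939, -0.001], [-0.008, -0.002, -1.0]]
ft_force: [0.3, -0.4, -0.3]
finger_gap: 0.999
grip_force: 0.0
[0.0031, 0.0011, 0.0906] [-0.0023, 0.0074, -0.0021]
```

View pics/p1.png

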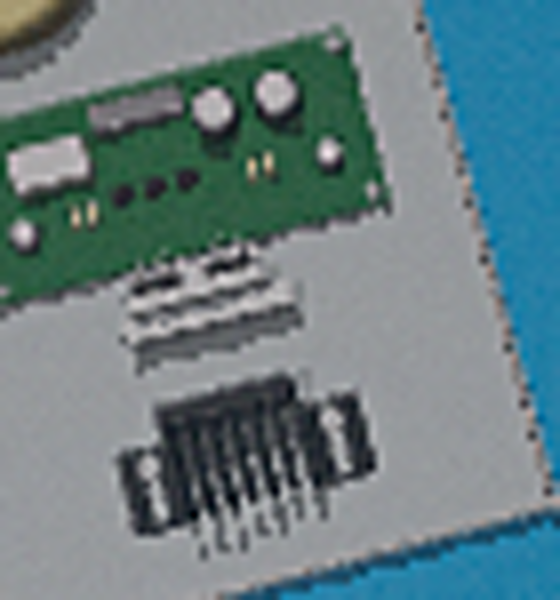

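Plate 1 stands in front of the bracket, top edge roughly (123,340)–(300,305), upright, square and close to centred. Next is plate 2.

```bash
python3 -m handwheel '{"deltas":[[[1,0.003,0.001,0.05,0,0.007,0],[1,0.003,0.001,0.085,0,0.007,0],[1,0.003,0.001,0.09,0,0.007,0],[-1,0.003,0.001,0.09,0,0.007,0],[-1,0.003,0.001,0.09,0,0.007,0],[-1,0.003,0.001,0.09,0,0.007,0],[-1,0.003,0.001,0.09,0,0.007,0],[-1,0.003,0.001,0.09,0,0.007,0]]]}';python3 -m handwheel '{"deltas":[[[-1,0,0,-0.05,0,0,0],[-1,0,0,-0.1,0,0,0],[-1,0,0,-0.115,0,0,0],[-1,0,0,-0.115,0,0,0],[-1,0,0,-0.115,0,0,0]]]}'; python3 -c "
from h import *
u=np.array([.96,.279]); Q=np.array([.5439,.1545])-u*(.008+.0055+.005); print(Q)
go(*Q,.12,16.2)"
```

```text
time: 10.25
tool_pos: [0.5376, -0.1197, 0.0107]
tcp_rot: [[0.937, 0.348, 0.006], [0.348, -0.937, -0.0], [0.005, 0.003, -1.0]]
ft_force: [-0.1, 0.1, 6.3]
finger_gap: 0.704
grip_force: 65.1
time: 10.88
tool_pos: [0.5344, -0.119, 0.121]
tcp_rot: [[0.937, 0.348, -0.002], [0.348, -0.937, 0.002], [-0.002, -0.002, -1.0]]
ft_force: [-0.8, -0.4, -0.6]
finger_gap: 0.706
grip_force: 65.0
[0.52614   0.1493385]
[0.0858, -0.2544, 0.0015] [-0.0023, 0.0017, 0.073]
```

```bash
python3 -m handwheel '{"deltas":[[[-1,0.086,-0.254,0,0,0,0.073],[-1,0.086,-0.254,0,0,0,0.073],[-1,0.086,-0.254,0,0,0,0.073],[-1,0.086,-0.254,0,0,0,0.073],[-1,0.086,-0.254,0,0,0,0.073],[-1,0.086,-0.254,0,0,0,0.073],[-1,0.086,-0.254,0,0,0,0.073]]]}';python3 -c "
from h import *
go(.5261,.1493,.023,16.2)"
```

```text
time: 11.75
tool_pos: [0.5277, 0.147, 0.1226]
tcp_rot: [[0.961, 0.278, 0.0], [0.278, -0.961, -0.001], [-0.0, 0.001, -1.0]]
ft_force: [0.3, -0.5, 0.3]
finger_gap: 0.702
grip_force: 65.1
[-0.0009, -0.0028, 0.0996] [0.0011, 0.0001, -0.0014]
```

```bash
python3 -m handwheel '{"deltas":[[[-1,-0.002,-0.002,0.03,0,0,0],[-1,-0.002,-0.002,0.06,0,0,0],[-1,-0.002,-0.002,0.08,0,0,0],[-1,-0.002,-0.002,0.09,0,0,0],[-1,-0.002,-0.002,0.095,0,0,0],[-1,-0.002,-0.002,0.098,0,0,0],[-1,-0.002,-0.002,0.098,0,0,0]]]}'
```

```text
time: 12.62
tool_pos: [0.5261, 0.1499, 0.0262]
tcp_rot: [[0.96, 0.279, 0.003], [0.279, -0.96, 0.0], [0.003, 0.0, -1.0]]
ft_force: [-0.8, -0.0, 0.2]
finger_gap: 0.706
grip_force: 65.1
```

```bash
python3 -m handwheel '{"deltas":[[[-1,0.001,0,0.002,0,0,0],[-1,0.003,0,0.004,0,0,0],[-1,0.004,0,0.0045,0,0,0],[-1,0.005,0,0.0045,0,0,0],[-1,0.005,0,0.0045,0,0,0]]]}';python3 -m handwheel '{"deltas":[[[-1,0.001,0,0,0,0,0],[-1,0.002,0,0,0,0,0],[-1,0.002,0,0,0,0,0]]]}'
```

```text
time: 13.25
tool_pos: [0.53, 0.1511, 0.021]
tcp_rot: [[0.96, 0.279, 0.001], [0.279, -0.96, -0.0], [0.001, 0.001, -1.0]]
ft_force: [-2.3, -0.7, 1.2]
finger_gap: 0.709
grip_force: 65.9
time: 13.62
tool_pos: [0.5302, 0.1512, 0.0209]
tcp_rot: [[0.96, 0.279, -0.003], [0.279, -0.96, -0.002], [-0.004, 0.001, -1.0]]
ft_force: [-8.1, -3.0, 3.7]
finger_gap: 0.703
grip_force: 68.6
```

```bash
python3 -m handwheel '{"deltas":[[[-1,-0.003,0,0,0,0,0],[-1,-0.003,0,0.001,0,0,0],[-1,-0.003,0,0.002,0,0,0],[-1,-0.003,0,0.002,0,0,0]]]}';python3 -m handwheel '{"deltas":[[[1,0,0,0,0,0,0],[1,0,0,0,0,0,0],[1,0,0,0,0,0,0],[1,0,0,-0.03,0,0,0],[1,0,0,-0.08,0,0,0],[1,0,0,-0.1,0,0,0],[1,0,0,-0.1,0,0,0]]]}'; python3 -c "
from h import *
f=np.radians(4.9);P=np.array([.5308,-.2936-.002]); Q=P-.0055*np.array([np.cos(f),np.sin(f)]);print(Q)
go(*Q,.10,4.9)"
```

```text
time: 14.12
tool_pos: [0.53, 0.1514, 0.0207]
tcp_rot: [[0.96, 0.279, 0.003], [0.279, -0.96, 0.001], [0.003, 0.0, -1.0]]
ft_force: [-4.5, -0.9, 7.3]
finger_gap: 0.704
grip_force: 66.9
time: 15.0
tool_pos: [0.5309, 0.1514, 0.1214]
tcp_rot: [[0.96, 0.279, 0.007], [0.279, -0.96, 0.001], [0.007, 0.001, -1.0]]
ft_force: [0.6, -0.5, -1.2]
finger_gap: 1.001
grip_force: 0.0
[ 0.5253201  -0.29606979]
[-0.1303, 0.4281, 0.0208] [0.0001, -0.0072, 0.1973]
```

```bash
python3 -m handwheel '{"deltas":[[[1,-0.13,0.428,0.02,0,-0.007,0.197],[1,-0.13,0.428,0.02,0,-0.007,0.197],[1,-0.13,0.428,0.02,0,-0.007,0.197],[1,-0.13,0.428,0.02,0,-0.007,0.197],[1,-0.13,0.428,0.02,0,-0.007,0.197],[1,-0.13,0.428,0.02,0,-0.007,0.197],[1,-0.13,0.428,0.02,0,-0.007,0.197],[1,-0.13,0.428,0.02,0,-0.007,0.197],[1,-0.13,0.428,0.02,0,-0.007,0.197],[1,-0.13,0.428,0.02,0,-0.007,0.197]]]}'; python3 -c "
from h import *
crop('top',230,170,70,75,8,'p2')
go(.5253,-.2961,.006,4.9)"
```

```text
time: 16.25
tool_pos: [0.5238, -0.2944, 0.0982]
tcp_rot: [[0.996, 0.087, -0.006], [0.087, -0.996, 0.001], [-0.006, -0.001, -1.0]]
ft_force: [-0.2, 1.0, -0.2]
finger_gap: 0.996
grip_force: 0.0
[0.0016, 0.0019, 0.0926] [-0.0004, 0.0055, 0.0024]
```

View pics/p2.png

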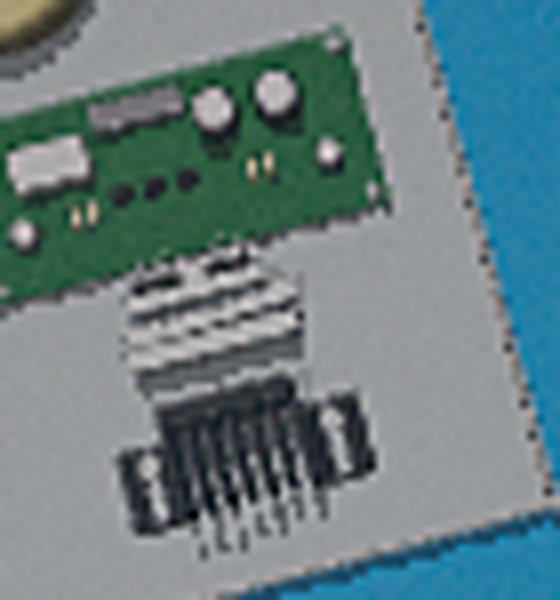

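Plates 1 and 2 stand face to face against the bracket, at about (210,300) and (215,340). The heatsink top starts at about (225,385), leaving roughly 18 mm for the third plate.

```bash
python3 -m handwheel '{"deltas":[[[1,0.001,0.002,0.05,0,0.006,0],[1,0.001,0.002,0.087,0,0.006,0],[1,0.001,0.002,0.092,0,0.006,0],[-1,0.001,0.002,0.092,0,0.006,0],[-1,0.001,0.002,0.092,0,0.006,0],[-1,0.001,0.002,0.092,0,0.006,0],[-1,0.001,0.002,0.092,0,0.006,0],[-1,0.001,0.002,0.092,0,0.006,0]]]}';python3 -m handwheel '{"deltas":[[[-1,0,0,-0.05,0,0,0],[-1,0,0,-0.1,0,0,0],[-1,0,0,-0.12,0,0,0],[-1,0,0,-0.12,0,0,0],[-1,0,0,-0.12,0,0,0]]]}'; python3 -c "
from h import *
u=np.array([.96,.279]); Q=np.array([.5300,.1512])-u*(.008+.005); print(Q)
go(*Q,.125,16.2)"
```

```text
time: 17.3
tool_pos: [0.5263, -0.2991, 0.0097]
tcp_rot: [[0.996, 0.086, 0.005], [0.086, -0.996, -0.003], [0.005, 0.003, -1.0]]
ft_force: [0.5, 0.6, 6.2]
finger_gap: 0.702
grip_force: 65.1
time: 17.92
tool_pos: [0.5237, -0.2977, 0.1254]
tcp_rot: [[0.996, 0.086, -0.001], [0.086, -0.996, 0.001], [-0.001, -0.001, -1.0]]
ft_force: [-0.6, 0.9, -0.3]
finger_gap: 0.706
grip_force: 65.0
[0.51752  0.147573]
[0.032, -0.4441, 0.0008] [-0.0012, 0.001, -0.197]
```

```bash
python3 -m handwheel '{"deltas":[[[-1,0.032,-0.444,0,0,0,-0.197],[-1,0.032,-0.444,0,0,0,-0.197],[-1,0.032,-0.444,0,0,0,-0.197],[-1,0.032,-0.444,0,0,0,-0.197],[-1,0.032,-0.444,0,0,0,-0.197],[-1,0.032,-0.444,0,0,0,-0.197],[-1,0.032,-0.444,0,0,0,-0.197],[-1,0.032,-0.444,0,0,0,-0.197],[-1,0.032,-0.444,0,0,0,-0.197],[-1,0.032,-0.444,0,0,0,-0.197]]]}';python3 -c "
from h import *
go(.5175,.1476,.05,16.2)"
```

```text
time: 19.18
tool_pos: [0.5181, 0.1454, 0.1259]
tcp_rot: [[0.961, 0.277, -0.001], [0.277, -0.961, -0.001], [-0.001, 0.001, -1.0]]
ft_force: [-0.2, 0.3, -0.6]
finger_gap: 0.703
grip_force: 65.1
[0.0001, -0.0023, 0.0759] [0.0013, 0.0009, -0.0018]
```

```bash
python3 -m handwheel '{"deltas":[[[-1,-0.001,-0.002,0.03,0,0,0],[-1,-0.001,-0.002,0.05,0,0,0],[-1,-0.001,-0.002,0.065,0,0,0],[-1,-0.001,-0.002,0.068,0,0,0],[-1,-0.001,-0.002,0.068,0,0,0]]]}';python3 -c "
from h import *
go(.5175,.1476,.025,16.2)"
```

```text
time: 19.8
tool_pos: [0.5173, 0.1482, 0.0592]
tcp_rot: [[0.961, 0.278, 0.002], [0.278, -0.961, -0.0], [0.002, 0.001, -1.0]]
ft_force: [0.8, 0.6, 0.2]
finger_gap: 0.703
grip_force: 65.1
[-0.0001, 0.0006, 0.0342] [0.0009, -0.0016, -0.0008]
```

```bash
python3 -m handwheel '{"deltas":[[[-1,0,0.001,0.01,0,0,0],[-1,0,0.001,0.02,0,0,0],[-1,0,0.001,0.028,0,0,0],[-1,0,0.001,0.034,0,0,0],[-1,0,0.001,0.036,0,0,0],[-1,0,0.001,0.036,0,0,0]]]}'
```

```text
time: 20.55
tool_pos: [0.5172, 0.1476, 0.0227]
tcp_rot: [[0.96, 0.279, 0.001], [0.279, -0.96, -0.001], [0.001, 0.001, -1.0]]
ft_force: [-0.4, -0.5, -0.0]
finger_gap: 0.701
grip_force: 65.1
```

Inserted with no contact. I'll feel forward, then set it down.

```bash
python3 -m handwheel '{"deltas":[[[-1,0.002,0,0,0,0,0],[-1,0.004,0,0,0,0,0],[-1,0.004,0,0,0,0,0]]]}';python3 -m handwheel '{"deltas":[[[-1,0.001,0,0,0,0,0],[-1,0.002,0,0,0,0,0],[-1,0.002,0,0,0,0,0]]]}'
```

```text
time: 20.92
tool_pos: [0.5212, 0.1488, 0.0229]
tcp_rot: [[0.96, 0.279, 0.001], [0.279, -0.96, -0.0], [0.001, 0.001, -1.0]]
ft_force: [0.2, 0.4, -0.0]
finger_gap: 0.706
grip_force: 65.2
time: 21.3
tool_pos: [0.5216, 0.1489, 0.0226]
tcp_rot: [[0.96, 0.279, -0.002], [0.279, -0.96, -0.002], [-0.003, 0.001, -1.0]]
ft_force: [-5.2, -1.7, 2.8]
finger_gap: 0.708
grip_force: 68.1
```

```bash
python3 -m handwheel '{"deltas":[[[-1,-0.003,0,0,0,0,0],[-1,-0.003,0,0.002,0,0,0],[-1,-0.003,0,0.0035,0,0,0],[-1,-0.003,0,0.0035,0,0,0]]]}';python3 -m handwheel '{"deltas":[[[1,0,0,0,0,0,0],[1,0,0,0,0,0,0],[1,0,0,0,0,0,0],[1,0,0,-0.03,0,0,0],[1,0,0,-0.08,0,0,0],[1,0,0,-0.1,0,0,0],[1,0,0,-0.1,0,0,0]]]}'; python3 -c "
from h import *
go(.4545,.1286,.12,16.2)"
```

```text
time: 21.8
tool_pos: [0.5206, 0.1485, 0.0198]
tcp_rot: [[0.96, 0.279, 0.002], [0.279, -0.96, -0.0], [0.002, 0.001, -1.0]]
ft_force: [-1.5, 0.8, 3.1]
finger_gap: 0.704
grip_force: 65.3
time: 22.68
tool_pos: [0.5214, 0.1487, 0.1216]
tcp_rot: [[0.96, 0.279, 0.006], [0.279, -0.96, 0.0], [0.006, 0.001, -1.0]]
ft_force: [0.9, 0.1, -0.2]
finger_gap: 1.0
grip_force: 0.0
[-0.0699, 0.0007, 0.0012] [0.0013, -0.0059, 0.0001]
```

```bash
python3 -m handwheel '{"deltas":[[[-1,-0.06,0.001,0,0,-0.006,0],[-1,-0.07,0.001,0,0,-0.006,0],[-1,-0.07,0.001,0,0,-0.006,0],[-1,-0.07,0.001,0,0,-0.006,0],[-1,-0.07,0.001,0,0,-0.006,0],[-1,-0.07,0.001,0,0,-0.006,0],[-1,-0.07,0.001,0,0,-0.006,0],[-1,-0.07,0.001,0,0,-0.006,0]]]}'; python3 -c "
from h import *
crop('scene',255,165,80,60,8,'s3')
go(.4545,.1286,.036,16.2)"
```

```text
time: 23.68
tool_pos: [0.4531, 0.128, 0.1192]
tcp_rot: [[0.96, 0.279, -0.005], [0.279, -0.96, -0.002], [-0.005, 0.001, -1.0]]
ft_force: [-0.4, -0.1, 0.0]
finger_gap: 0.004
grip_force: 0.0
[0.0019, -0.0002, 0.0832] [0.0007, 0.0051, 0.0001]
```

View pics/s3.png

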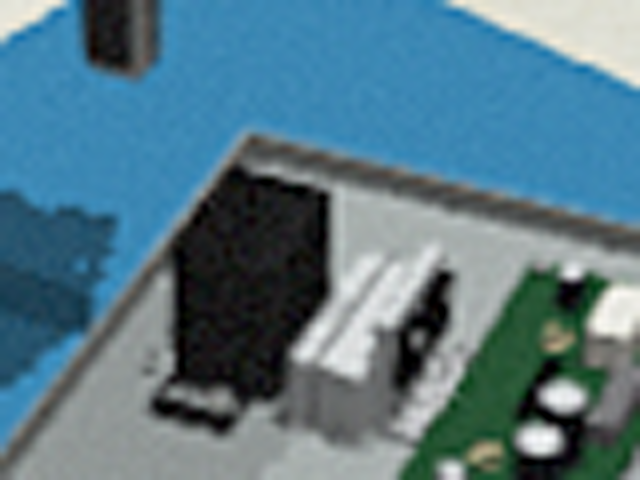

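All three plates stand upright as a tight stack against the bracket (about (345,370)). The closed fingers are behind the heatsink, so I'll go down and push.

```bash
python3 -m handwheel '{"deltas":[[[-1,0.001,0,0.03,0,0.005,0],[-1,0.001,0,0.06,0,0.005,0],[-1,0.001,0,0.08,0,0.005,0],[-1,0.001,0,0.083,0,0.005,0],[-1,0.001,0,0.083,0,0.005,0]]]}';python3 -m handwheel '{"deltas":[[[-1,0.003,0,0,0,0,0],[-1,0.006,0,0,0,0,0],[-1,0.009,0,0,0,0,0],[-1,0.012,0,0,0,0,0],[-1,0.014,0,0,0,0,0],[-1,0.014,0,0,0,0,0]]]}'
```

```text
time: 24.35
tool_pos: [0.454, 0.1281, 0.0367]
tcp_rot: [[0.96, 0.279, 0.001], [0.279, -0.96, -0.001], [0.001, 0.001, -1.0]]
ft_force: [0.3, -0.3, -0.1]
finger_gap: -0.001
grip_force: 0.0
time: 25.1
tool_pos: [0.4672, 0.132, 0.0362]
tcp_rot: [[0.96, 0.279, 0.0], [0.279, -0.96, -0.001], [-0.0, 0.001, -1.0]]
ft_force: [-0.1, 0.2, 0.3]
finger_gap: -0.001
grip_force: 0.0
```

```bash
python3 -m handwheel '{"deltas":[[[-1,0.002,0,0,0,0,0],[-1,0.004,0,0,0,0,0],[-1,0.006,0,0,0,0,0],[-1,0.007,0,0,0,0,0],[-1,0.007,0,0,0,0,0]]]}';python3 -m handwheel '{"deltas":[[[-1,0.001,0,0,0,0,0],[-1,0.002,0,0,0,0,0],[-1,0.003,0,0,0,0,0],[-1,0.003,0,0,0,0,0]]]}'
```

```text
time: 25.72
tool_pos: [0.4739, 0.134, 0.0361]
tcp_rot: [[0.96, 0.279, 0.0], [0.279, -0.96, -0.001], [-0.0, 0.001, -1.0]]
ft_force: [-0.7, 0.5, -0.9]
finger_gap: 0.002
grip_force: 0.3
time: 26.22
tool_pos: [0.4767, 0.1348, 0.0362]
tcp_rot: [[0.96, 0.279, 0.0], [0.279, -0.96, -0.001], [-0.0, 0.001, -1.0]]
ft_force: [-0.4, 0.3, -1.2]
finger_gap: 0.0
grip_force: 0.4
```

```bash
python3 -m handwheel '{"deltas":[[[-1,0.001,0,0,0,0,0],[-1,0.002,0,0,0,0,0],[-1,0.003,0,0,0,0,0],[-1,0.003,0,0,0,0,0]]]}';python3 -m handwheel '{"deltas":[[[-1,0.001,0,0,0,0,0],[-1,0.002,0,0,0,0,0],[-1,0.002,0,0,0,0,0]]]}';python3 -m handwheel '{"deltas":[[[-1,0.001,0,0,0,0,0],[-1,0.002,0,0,0,0,0],[-1,0.002,0,0,0,0,0]]]}'
```

```text
time: 26.72
tool_pos: [0.4777, 0.1351, 0.0361]
tcp_rot: [[0.96, 0.279, -0.004], [0.279, -0.96, -0.002], [-0.005, 0.001, -1.0]]
ft_force: [-7.7, -1.9, 4.7]
finger_gap: -0.0
grip_force: 3.8
time: 27.1
tool_pos: [0.4777, 0.1351, 0.0361]
tcp_rot: [[0.96, 0.279, -0.009], [0.279, -0.96, -0.004], [-0.01, 0.001, -1.0]]
ft_force: [-13.0, -4.1, 8.4]
finger_gap: 0.001
grip_force: 6.7
time: 27.48
tool_pos: [0.4777, 0.1351, 0.0361]
tcp_rot: [[0.96, 0.279, -0.014], [0.279, -0.96, -0.005], [-0.014, 0.001, -1.0]]
ft_force: [-18.6, -5.2, 14.5]
finger_gap: 0.003
grip_force: 9.7
```

The heatsink stopped with its face at about 24 mm from the bracket, which equals the stack thickness, and well before the feet stop. I'll ease back to about 15 N and check.

```bash
python3 -m handwheel '{"deltas":[[[-1,-0.001,0,0,0,0,0],[-1,-0.0013,0,0,0,0,0],[-1,-0.0013,0,0,0,0,0],[-1,-0.0013,0,0,0,0,0],[-1,-0.0013,0,0,0,0,0],[-1,-0.0013,0,0,0,0,0],[-1,-0.0013,0,0,0,0,0],[-1,-0.0013,0,0,0,0,0]]]}';python3 -c "
from h import *
crop('scene',255,165,80,60,8,'s4')"
```

```text
time: 28.48
tool_pos: [0.4777, 0.1351, 0.0361]
tcp_rot: [[0.96, 0.279, -0.01], [0.279, -0.96, -0.004], [-0.011, 0.001, -1.0]]
ft_force: [-15.4, -4.4, 10.1]
finger_gap: -0.002
grip_force: 7.7
```

View pics/s4.png

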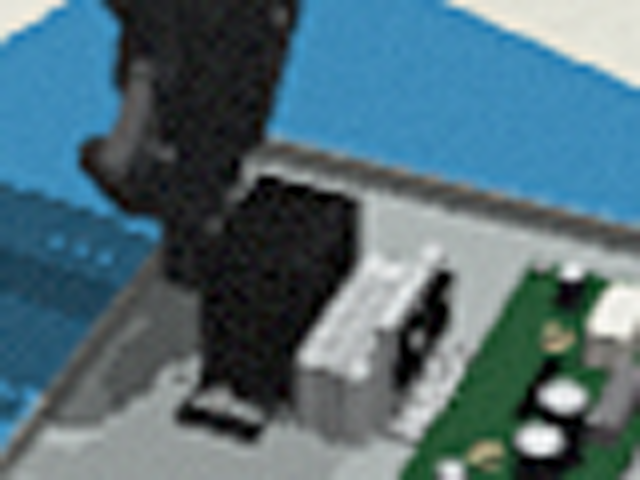

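The heatsink (about (290,290)) bears flat on the upright stack (about (350,370)), and the push is steady at about 16 N. Handing in.

```bash
python3 -c "
from cell import ticket
print(ticket.sign_off())"
```

```text
the job is handed in; nothing more can be done
None
```

Three spacer plates fill the gap, and the gripper is still holding the heatsink pressed on them with about 16 N; I handed the job in at about 28.5 s, and the sign-off returned no verdict.

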